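# Pin a drilled riser onto its base block

### The arm

A 6-joint arm with a two-finger parallel gripper is mounted at the origin on the work surface; the furniture and walls round the work are solid. World frame = base frame: x ahead of the robot, y to its left, z up, the work surface at z = 0. Lengths are in m, angles in rad, forces in N, time in s.
With the tool pointing down it reaches from about 0.35 to 0.975 m from the base axis. Payload 4.9 kg.
Tool frame: the origin (TCP) lies at the very end of the fingers, on their centre line; the grasp point (between the pads) lies 19 mm behind it; z points along the fingers, y is the line along which they close (so a half turn about z gives the same grasp; the last joint's range is limited). The gripper opens to 85 mm and grips with 20 to 120 N. Pads are 22 mm wide; open, the fingers measure 114 mm over their backs; the gripper's body (76 mm by 85 mm) begins 54 mm behind the grasp point. The pads swing forward as they close: fully open they stand 13 mm farther back than shut.
Start: joints at [-1.311, 0.053, 1.613, -0, 1.476, -0.119], TCP at [0.231, -0.581, 0.231] pointing down, gripper open.
Joint ranges: [-3.01, 3.01], [-1.01, 2.22], [0.06, 2.58], [-1.02, 4.17], [0.09, 2.62], [-3.14, 3.14]. Speed limits (rad/s): [2.57, 2.57, 3.14, 3.14, 3.14, 3.14].

### API

Orientations are given as a rotation vector (axis times angle).
In Python, from station import get_obs, get_image, finish_job gives the robot as it stands. The module is installed in compiled form; this text tells all that it offers.
- The arm moves only by the tool carry_out, never from a script. Its argument "rows" is a list of rows, each a list of 7 numbers: the turn, a rotation vector about the tool's x, y, z as a fraction of full scale, then the shift along the tool's x, y, z as a fraction of full scale, then the closure, from -1 (fully open) to 1 (shut). A call has 1 to 5 rows; each row is the pose to reach, as a shift and turn from the pose commanded when the call began, along the tool's axes at that moment, turning the shorter way round; what a row does not reach only later rows make up. Full scale, the value 1, is 300 mm for a shift and pi rad for a turn. A row lasts 1/10 s, in which the tool goes at most 50 mm and 8.59 degrees, less where a joint would pass 70% of its speed; a pose out of reach is approached as far as the arm can. A call with a number of a shift or a turn outside -1 to 1 is refused whole. A call with a gripper value outside its range is refused whole. The fingers move at their own pace and stop on an object; "force" is the grip in N (left out, the last holds). Time passes only in rows, so rows that repeat a pose let the fingers close. It gives the time, the measured TCP pose, the force, the opening and the grip force at its end, in the units of the state.
- get_obs(): the state, without advancing time (a new reading comes with each control period).
- get_image(name): name is "scene" or "top" or "wrist"; returns a dict with "img" (420x560x3 uint8, blue, green, red), "mtx" (3x3 intrinsics, pixels), "D" ([k1, k2, p1, p2, k3] as OpenCV has them; the pictures are not rectified), "R" (3x3) and "t" (3): a world point X has camera coordinates R X + t. Camera axes: x right, y down, z forward; pixel columns grow to the right and rows downward; lengths in m; the calibration is good to about 2 mm. A picture is of the moment at which its call begins. There is no depth.
- finish_job(): hands the job in; it is judged then, once.
The state is a dict: "t": time; "q": joint angles; "dq": joint speeds; "effort": joint torques, N m; "tool_pos": TCP position; "tool_rot": TCP orientation; "contact_force": force on the tool from outside, world axes, zero at the start; "wrist_torque": the same for the moment, N m; "opening": finger opening in m; "grip_force": force on a finger pad.
Only numpy, scipy, OpenCV 4.12 (cv2) and the standard library are available. Lean on these libraries where they do the work, as an engineer would, in place of code of your own. Each camera call takes 0.05 s, during which the arm holds its last target. There are 200 camera calls.

### The job

Set the riser with the large hole flat on top of the base block, squarely along it, so that their holes line up. Then take the long pin from the pin rack and put it down through both, until its flange rests on the riser, and let go.

Things in the scene. Friction and masses are not known exactly. Their poses are not given: they have to be found in the camera images.
- base_block: Loose pale wooden block, 130 (x) x 84 (y) x 40 (z) mm, 0.9 kg, lying on the work surface to the right of the pin rack. A plain vertical hole 32 mm across goes right through its centre. Origin: centre of the underside; x runs along its length, z up.
- riser: Loose brown wooden strip 120 (x) x 52 (y) x 20 (z) mm, 0.12 kg, lying flat right of the long diagonal timber, nearer the robot than the block. A vertical hole 32 mm across goes through its centre. Origin: centre of the underside; x along its length, z up; either way round will do. A like strip with a hole of only 10 mm lies near it and is not wanted; which lies nearer the timber varies.
- long_pin: Loose steel pin standing tip down in one hole of the pin rack. Origin: centre of the tip; z up along it. Shaft 16 mm across, 56 long, tip tapered; above it a flange 50 across, 6 thick; above that a round grip knob 28 across, 40 high (62 to 102 mm above the tip). 0.15 kg. 32 mm of bare shaft shows above the rack; the other, unwanted pin is shorter, its flange lies on the rack. Holes vary.
- pin_rack: Fixed dark wooden rack, 140 (x) x 62 (y) x 34 (z) mm, on the work surface right of the long diagonal timber, near its far end. Two holes 18 mm across and 24 mm deep, 40 mm either side of its centre along x. Origin: centre of the underside; z up.
Things that resemble listed ones, but are neither listed nor needed, are in the scene too. There is more than one size of the base_block; the one meant has the size given above.

How it is judged:
On the way:
1. the riser lies flat on the base block with the holes lined up, released (horizontal distance between riser and base_block below 0.014 m and distance between riser and base_block between 0.03 and 0.065 m and angle between the x axis of riser and the x axis of base_block, either way round below 0.26 rad and angle between the z axis of riser and the z axis of base_block, either way round below 0.1 rad and contact force between the fingers and riser below 0.1 N), for 0.2 s.
At the end, for the whole second after the job is handed in: The riser lies flat on the flat-lying base block, hole centres within 15 mm, long sides within 15 degrees; the long pin stands upright (7 degrees) through both holes, tip at most 10 mm above the block's underside and within 12 mm of its hole's centre; all released and at rest (horizontal distance between riser and base_block below 0.015 m and angle between the x axis of riser and the x axis of base_block, either way round below 0.26 rad and angle between the z axis of riser and the z axis of base_block, either way round below 0.1 rad and height (world z) of base_block below 0.01 m and angle between base_block's own z axis and vertical below 0.1 rad and z of long_pin in the frame of base_block below 0.01 m and horizontal distance between long_pin and base_block below 0.012 m and angle between long_pin's own z axis and vertical below 0.12 rad and contact force between riser and base_block above 0.1 N and linear speed of each of long_pin, riser below 0.03 m/s); the robot touches nothing.
It also fails if it takes over 58 s, if anything falls off the work surface, if the arm or the gripper's body presses on something with over 40 N, if the wrist force passes 120 N, or if a joint passes its speed limit or range.

## Working session

There is one attempt and no reset: what is moved stays moved. The work goes in short steps, Python scripts to look and compute and a tool call to move; the robot and the scene stay as the last step left them, time stands still between calls to the robot, and variables do not carry over. Pictures are saved under pics/ and viewed, at most 10 in all, crops included, and the job is handed in when it is done.

Besides the shell and the picture viewer there is one more tool, called after "Call:" as name([rows], argument=value, ...), one row to a line, values as JSON. carry_out: Moves the arm, as the interface text tells. Shift numbers are shares of 300 mm and turn numbers shares of pi rad, none past 1 either way. Its arguments: {"type":"object","properties":{"rows":{"type":"array"},"force":{"type":"number"}},"required":["rows"]}

```bash
mkdir -p pics; cat > h.py <<'E'
import numpy as np, cv2
from station import get_obs, get_image, finish_job
from scipy.spatial.transform import Rotation as Rn
def ray(c,px):
    p=cv2.undistortPoints(np.array([px],float).reshape(-1,1,2),c["mtx"],c["D"]).reshape(-1,2)
    d=np.c_[p,np.ones(len(p))]@c["R"]; o=-c["R"].T@c["t"]; return o,d
def onz(c,px,z):
    o,d=ray(c,px); return o+d*((z-o[2])/d[:,2])[:,None]
def proj(c,P):
    return cv2.projectPoints(np.array(P,float).reshape(-1,1,3),cv2.Rodrigues(c["R"])[0],c["t"],c["mtx"],c["D"])[0].reshape(-1,2)
E
python3 - <<'E'
from h import *
import pickle
for n in ("scene","top"):
    c=get_image(n); pickle.dump(c,open(n+".pkl","wb")); cv2.imwrite(f"pics/{n}0.png",c["img"])
    print(n,-c["R"].T@c["t"],c["R"][2])
print(get_obs())
E
```

```text
scene [-0.49444911 -0.86817981  0.59923142] [ 0.78070345  0.42430898 -0.45876357]
top [ 0.39530467 -0.37022028  0.90967755] [ 0.08884005  0.01136009 -0.99598112]
{'t': 0.1, 'q': array([-1.31100661e+00,  5.33019049e-02,  1.61416478e+00,  2.73947206e-05,
        1.47598430e+00, -1.19013088e-01]), 'dq': array([ 0.00134287, -0.00401862, -0.00293237, -0.00020103, -0.00044469,
        0.00103137]), 'effort': array([ 6.42387586e-04, -3.94908607e+01, -3.71362209e+01, -6.70384520e-05,
        4.00906996e-03,  5.37610148e-06]), 'tool_pos': array([ 0.23098486, -0.58014582,  0.23017426]), 'tool_rot': array([-3.08359020e+00, -5.91117506e-01,  1.62473723e-04]), 'contact_force': array([ 0.48698781,  0.13213103, -1.43469152]), 'wrist_torque': array([-0.00938466,  0.01302082,  0.0074046 ]), 'grip_force': 0.0, 'opening': 0.0851755343110547}
```

View pics/top0.png

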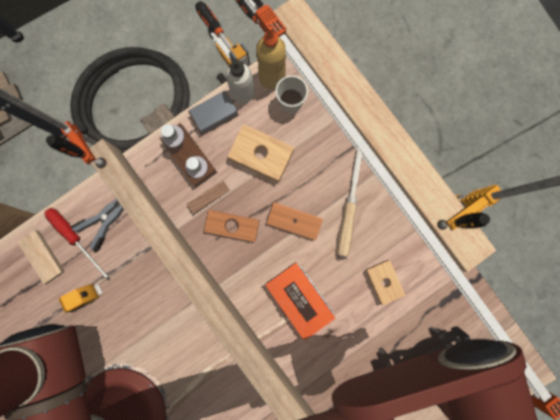

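View pics/scene0.png

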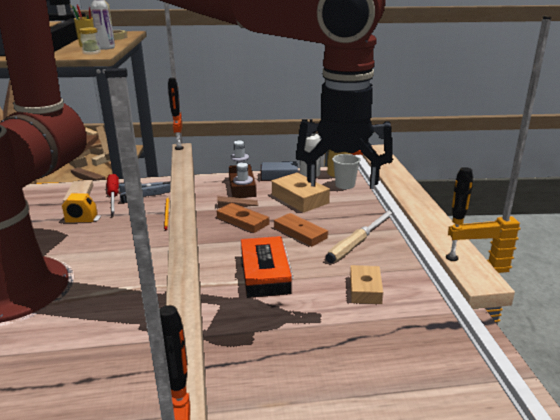

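The top view shows the block at (261,153), the large-hole riser at (232,225) next to the timber, and the small-hole strip at (295,221). The pin knobs are at (172,135) and (195,167). In the scene view the far pin at (239,148) seems taller, so I'll zoom in and measure.

```bash
cat > m.py <<'E'
from h import *
import pickle
c=pickle.load(open("top.pkl","rb")); s=pickle.load(open("scene.pkl","rb"))
hsv=cv2.cvtColor(c["img"],cv2.COLOR_BGR2HSV)
def seg(seed,tol,r=60):
    lab=cv2.cvtColor(c["img"],cv2.COLOR_BGR2LAB).astype(float)
    ref=np.median([lab[y,x] for x,y in seed],axis=0)
    m=(np.abs(lab-ref)<tol).all(2).astype(np.uint8)*255
    m=cv2.morphologyEx(m,cv2.MORPH_OPEN,np.ones((3,3)))
    n,l=cv2.connectedComponents(m); k=(l==l[seed[0][1],seed[0][0]]).astype(np.uint8)
    ct=max(cv2.findContours(k,0,2)[0],key=cv2.contourArea); return k,ct
for nm,seed,tol,z in (("block",[(242,150),(280,155),(262,135),(250,160)],(35,9,14),.04),("riser",[(216,224),(250,228),(232,213),(225,235)],(30,10,14),.02),("strip2",[(280,216),(310,226),(290,212)],(30,10,14),.02)):
    k,ct=seg(seed,tol); w=onz(c,ct.reshape(-1,2),z)[:,:2].astype(np.float32)*1000
    r=cv2.minAreaRect(w); print(nm,r,cv2.boundingRect(ct))
    b=cv2.boxPoints(r); L=b[1]-b[0]; M=b[2]-b[1]; v=L if np.hypot(*L)>np.hypot(*M) else M
    print("  yaw long",np.degrees(np.arctan2(v[1],v[0])))
a=cv2.resize(c["img"][90:250,130:330],None,fx=3,fy=3,interpolation=2)
b=cv2.resize(s["img"][130:250,200:340],None,fx=4,fy=4,interpolation=2)
cv2.imwrite("pics/a.png",a);cv2.imwrite("pics/b.png",b)
E
python3 m.py
```

```text
block ((608.91650390625, -317.541015625), (132.84228515625, 86.1386489868164), 65.52103424072266) (228, 124, 66, 55)
  yaw long 65.52103
riser ((439.9447021484375, -252.00086975097656), (126.51631164550781, 57.142433166503906), 78.3432846069336) (204, 209, 57, 34)
  yaw long 78.34328
strip2 ((450.52545166015625, -397.9647216796875), (122.29964447021484, 53.926780700683594), 71.91707611083984) (267, 202, 56, 38)
  yaw long 71.91706
```

View pics/a.png

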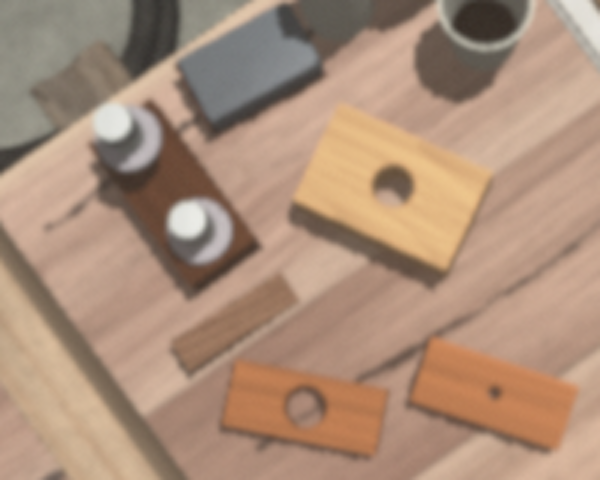

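View pics/b.png

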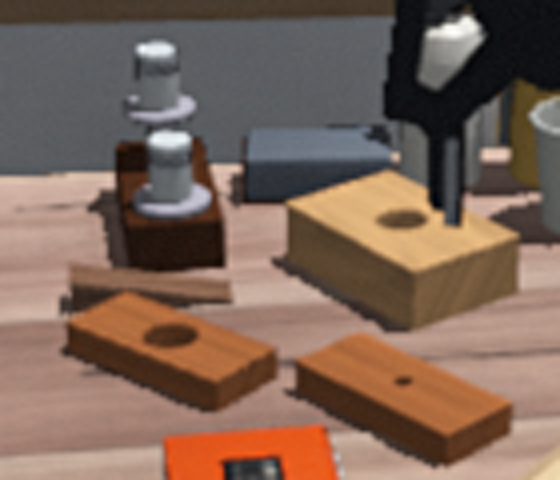

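The far pin (top px about (168,131)) stands on bare shaft, so it is the long one. The riser hole is at about (231.7,225) and the block hole at (261,152).

```bash
cat >> h.py <<'E'
def plan(xyz,yaw=None):
    """shift/turn fractions to TCP xyz, tool y (closing line) along world yaw deg (mod 180), pointing down"""
    o=get_obs(); R0=Rn.from_rotvec(o["tool_rot"])
    d=R0.inv().apply(np.array(xyz)-o["tool_pos"])/.3
    y0=R0.as_matrix()[:,1]; cur=np.degrees(np.arctan2(y0[1],y0[0]))
    if yaw is None: yaw=cur
    for k in (0,180):
        a=np.radians(yaw+k); y=np.array([np.cos(a),np.sin(a),0]); z=np.array([0,0,-1.]); x=np.cross(y,z)
        t=(R0.inv()*Rn.from_matrix(np.c_[x,y,z])).as_rotvec()/np.pi
        print("yaw",yaw+k,"cur %.1f"%cur,"turn",t.round(3),"shift",d.round(3),"mm",np.linalg.norm(d*300).round(),"q6",o["q"][5].round(2))
E
python3 - <<'E'
from h import *
import pickle
c=pickle.load(open("top.pkl","rb")); s=pickle.load(open("scene.pkl","rb"))
A=lambda x,y:((x+.5)/3-.5+130,(y+.5)/3-.5+90)
B=lambda x,y:((x+.5)/4-.5+200,(y+.5)/4-.5+130)
print("riser hole",onz(c,[A(305,406)],.02),"scene",onz(s,[B(171,336)],.02))
print("block hole",onz(c,[A(393,186)],.04),"scene",onz(s,[B(404,219)],.04))
def tri(pa,pb):
    o1,d1=ray(c,[pa]);o2,d2=ray(s,[pb]);d1=d1[0];d2=d2[0]
    l=np.linalg.lstsq(np.c_[d1,-d2],o2-o1,rcond=None)[0];return (o1+l[0]*d1+o2+l[1]*d2)/2, np.linalg.norm(o1+l[0]*d1-o2-l[1]*d2)
print("far knob top",tri(A(113,123),B(158,48)),onz(c,[A(113,123)],.112), "flange",onz(c,[A(131,138)],.072))
print("near knob top",tri(A(187,218),B(170,140)),onz(c,[A(187,218)],.080))
print("rack corners",onz(c,[A(150,100),A(258,243),A(195,292)],.034))
plan([.44,-.252,.25],78-90)
E
```

```text
riser hole [[ 0.43898784 -0.2518528   0.02      ]] scene [[ 0.43943565 -0.25206172  0.02      ]]
block hole [[ 0.60671263 -0.31850575  0.04      ]] scene [[ 0.61020573 -0.31868857  0.04      ]]
far knob top (array([ 0.63340454, -0.1244768 ,  0.11425771]), np.float64(0.0007320339560120106)) [[ 0.63390385 -0.12345449  0.112     ]] flange [[ 0.63445082 -0.1250265   0.072     ]]
near knob top (array([ 0.57258661, -0.17067835,  0.07963367]), np.float64(6.121892506173427e-05)) [[ 0.57249335 -0.17073958  0.08      ]]
rack corners [[ 0.67565756 -0.12770043  0.034     ]
 [ 0.56308457 -0.21506762  0.034     ]
 [ 0.52482279 -0.16758199  0.034     ]]
yaw -12 cur -68.3 turn [-0.    -0.    -0.313] shift [ 1.052 -0.759 -0.064] mm 390.0 q6 -0.12
yaw 168 cur -68.3 turn [-0.     0.001  0.687] shift [ 1.052 -0.759 -0.064] mm 390.0 q6 -0.12
```

Call:
carry_out([
  [0, 0, -0.06, 0.11, -0.08, 0, -0.45],
  [0, 0, -0.11, 0.23, -0.165, 0, -0.45],
  [0, 0, -0.157, 0.35, -0.25, 0, -0.45],
  [0, 0, -0.2, 0.47, -0.34, 0, -0.45],
  [0, 0, -0.24, 0.58, -0.42, 0, -0.45],
], force=40)

```text
t: 0.6
tool_pos: [0.3467, -0.3973, 0.2307]
tool_rot: [-2.648, -1.688, -0.0]
contact_force: [0.6, -0.4, 0.2]
opening: 0.0618
grip_force: 0.0
```

```bash
python3 -c "
from h import *
plan([.439,-.252,.17],-11.7)"
```

```text
yaw -11.7 cur -25.0 turn [-0.    -0.    -0.074] shift [0.569 0.074 0.203] mm 182.0 q6 -0.56
yaw 168.3 cur -25.0 turn [-0.     0.     0.926] shift [0.569 0.074 0.203] mm 182.0 q6 -0.56
```

Call:
carry_out([
  [0, 0, -0.03, 0.15, 0.02, 0.05, -0.45],
  [0, 0, -0.06, 0.3, 0.04, 0.1, -0.45],
  [0, 0, -0.074, 0.44, 0.057, 0.15, -0.45],
  [0, 0, -0.074, 0.57, 0.074, 0.2, -0.45],
  [0, 0, -0.074, 0.57, 0.074, 0.2, -0.45],
])

```text
t: 1.1
tool_pos: [0.4395, -0.2496, 0.1681]
tool_rot: [-2.432, -1.98, 0.0]
contact_force: [-0.6, -0.8, -0.3]
opening: 0.0618
grip_force: 0.0
```

```bash
cat > w.py <<'E'
from h import *
import sys
c=get_image("wrist"); cv2.imwrite("pics/"+sys.argv[1],c["img"])
print(proj(c,[[.439,-.252,.02],[.609,-.3185,.04]]).round(), -c["R"].T@c["t"])
plan([.439,-.252,.001],-11.7)
E
python3 w.py w1.png
```

```text
[[282. 207.]
 [462. 242.]] [ 0.4569673  -0.16675756  0.31043883]
yaw -11.7 cur -11.8 turn [-0.001 -0.    -0.   ] shift [-0.002  0.001  0.561] mm 168.0 q6 -0.46
yaw 168.3 cur -11.8 turn [-0.001  0.002  1.   ] shift [-0.002  0.001  0.561] mm 168.0 q6 -0.46
```

View pics/w1.png

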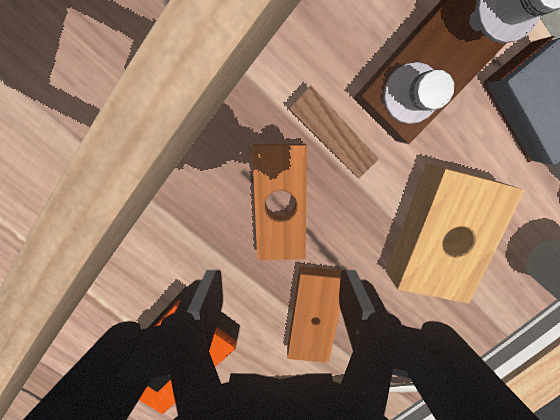

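Wrist view: the riser hole is at (281,205), within 2 px of the prediction. The block hole is at (459,241), about 3 px off. I'll refine both from this view.

```bash
cat > seg.py <<'E'
from h import *
def rect(c,img,seed,tol,z):
    lab=cv2.cvtColor(img,cv2.COLOR_BGR2LAB).astype(float)
    ref=np.median([lab[y,x] for x,y in seed],axis=0)
    m=(np.abs(lab-ref)<tol).all(2).astype(np.uint8)*255
    m=cv2.morphologyEx(m,cv2.MORPH_OPEN,np.ones((5,5)))
    l=cv2.connectedComponents(m)[1]; k=(l==l[seed[0][1],seed[0][0]]).astype(np.uint8)
    cs,h=cv2.findContours(k,cv2.RETR_CCOMP,2); ct=max(cs,key=cv2.contourArea)
    w=onz(c,ct.reshape(-1,2),z)[:,:2].astype(np.float32)*1000
    r=cv2.minAreaRect(w); b=cv2.boxPoints(r); L=b[1]-b[0]; M=b[2]-b[1]; v=L if np.hypot(*L)>np.hypot(*M) else M
    hole=[cv2.minEnclosingCircle(x) for i,x in enumerate(cs) if h[0][i][3]>=0 and cv2.contourArea(x)>100]
    print(np.round(r[0],1),np.round(r[1],1),"yaw %.1f"%np.degrees(np.arctan2(v[1],v[0])),"holes",[onz(c,[q[0]],z).round(4).tolist() for q in hole])
E
python3 - <<'E'
from seg import *
c=get_image("wrist")
rect(c,c["img"],[(290,240),(270,235),(300,180),(265,190)],(30,12,14),.02)
rect(c,c["img"],[(480,200),(440,270),(430,230),(500,200),(460,280)],(40,9,14),.04)
E
```

```text
[ 437.7 -251. ] [118.9  51.9] yaw 79.3 holes [[[0.438, -0.2508, 0.02]]]
[ 605.9 -317.2] [129.9  84.3] yaw 65.6 holes [[[0.606, -0.3171, 0.04]]]
```

Call:
carry_out([
  [0, 0, 0, -0.002, -0.003, 0.15, -0.45],
  [0, 0, 0, -0.002, -0.003, 0.3, -0.45],
  [0, 0, 0, -0.002, -0.003, 0.43, -0.45],
  [0, 0, 0, -0.002, -0.003, 0.5, -0.45],
  [0, 0, 0, -0.002, -0.003, 0.53, -0.45],
])

```text
t: 1.7
tool_pos: [0.4364, -0.2549, 0.01]
tool_rot: [-2.441, -1.972, 0.002]
contact_force: [-0.8, -0.6, -0.2]
opening: 0.062
grip_force: 0.0
```

```bash
python3 -c "
from h import *
plan([.438,-.2512,.001],-11)
print(get_obs()['contact_force'])"
```

```text
yaw -11 cur -12.1 turn [-0.001 -0.    -0.006] shift [0.013 0.003 0.03 ] mm 10.0 q6 -0.46
yaw 169 cur -12.1 turn [-0.001  0.002  0.994] shift [0.013 0.003 0.03 ] mm 10.0 q6 -0.46
[-0.77414949 -0.56749103 -0.16942304]
```

Call:
carry_out([
  [0, 0, -0.006, 0.01, 0.002, 0.028, -0.45],
  [0, 0, -0.006, 0.01, 0.002, 0.028, -0.45],
  [0, 0, -0.006, 0.01, 0.002, 0.028, 0.5],
  [0, 0, -0.006, 0.01, 0.002, 0.028, 0.5],
  [0, 0, -0.006, 0.01, 0.002, 0.028, 0.5],
])

```text
t: 2.2
tool_pos: [0.4407, -0.2527, 0.0055]
tool_rot: [2.42, 1.998, 0.001]
contact_force: [-0.0, -0.8, 3.2]
opening: 0.0509
grip_force: 44.0
```

Call:
carry_out([
  [0, 0, 0, 0, 0, 0, 0.5],
  [0, 0, 0, 0, 0, 0, 0.5],
  [0, 0, 0, 0, 0, -0.05, 0.5],
  [0, 0, 0, 0, 0, -0.15, 0.5],
  [0, 0, 0, 0, 0, -0.3, 0.5],
])

```text
t: 2.7
tool_pos: [0.4371, -0.2497, 0.0913]
tool_rot: [-2.417, -1.995, 0.002]
contact_force: [0.6, -0.3, -1.6]
opening: 0.051
grip_force: 43.4
```

```bash
python3 -c "
from h import *
plan([.6065,-.3175,.10],65.6-90)
o=get_obs();print(o['contact_force'],o['opening'],o['grip_force'])"
```

```text
yaw -24.400000000000006 cur -10.9 turn [-0.002 -0.001  0.075] shift [-0.115  0.597 -0.033] mm 183.0 q6 -0.48
yaw 155.6 cur -10.9 turn [ 0.001 -0.003 -0.925] shift [-0.115  0.597 -0.033] mm 183.0 q6 -0.48
[ 0.58484226 -0.33714631 -1.55072407] 0.05097454289877137 43.41048717498779
```

Call:
carry_out([
  [0, 0, 0.02, -0.03, 0.15, -0.05, 0.5],
  [0, 0, 0.05, -0.06, 0.3, -0.06, 0.5],
  [0, 0, 0.075, -0.09, 0.44, -0.06, 0.5],
  [0, 0, 0.075, -0.105, 0.54, -0.05, 0.5],
  [0, 0, 0.075, -0.115, 0.597, -0.04, 0.5],
])

```text
t: 3.2
tool_pos: [0.6106, -0.32, 0.1052]
tool_rot: [-2.641, -1.702, -0.0]
contact_force: [-0.7, 0.6, -1.1]
opening: 0.0507
grip_force: 43.5
```

```bash
python3 - <<'E'
from h import *
c=get_image("wrist"); cv2.imwrite("pics/w2.png",c["img"])
plan([.6065,-.3175,.05],65.6-90)
print(proj(c,[[.6065,-.3175,.04],[.6065,-.3175,.12]]))
E
```

```text
yaw -24.400000000000006 cur -24.4 turn [ 0. -0.  0.] shift [ 0.001 -0.019  0.182] mm 55.0 q6 -0.16
yaw 155.6 cur -24.4 turn [ 0.  0. -1.] shift [ 0.001 -0.019  0.182] mm 55.0 q6 -0.16
[[274.75218153 234.4706424 ]
 [271.81564179 295.49698372]]
```

View pics/w2.png

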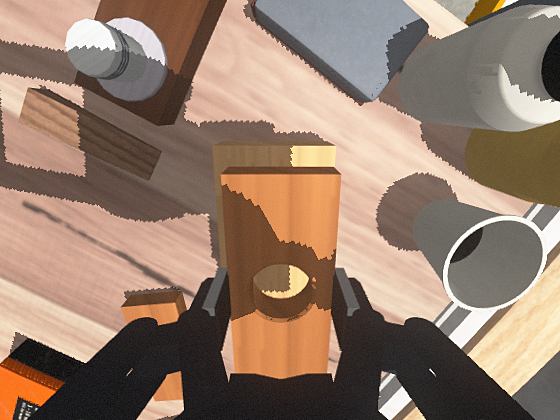

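The held riser's hole is at (281,291), and the riser's far edge is parallel to the block's far edge, which is visible at row 143.

```bash
python3 - <<'E'
from h import *
c=get_image("wrist"); o=get_obs()
h=onz(c,[(281,291)],.122)[0]; print("hole",h,"tcp",o["tool_pos"])
R0=Rn.from_rotvec(o["tool_rot"])
print("shift mm tool",R0.inv().apply(np.array([.6065,-.3175,.122])-h)*1000)
print("far corners riser", onz(c,[(222,174),(340,174)],.122), "block",onz(c,[(215,143),(335,143)],.04))
E
```

```text
hole [ 0.61329405 -0.3157712   0.122     ] tcp [ 0.60980283 -0.31959265  0.10439894]
shift mm tool [-4.37977579 -5.47406546  0.00626355]
far corners riser [[ 0.61417743 -0.25385512  0.122     ]
 [ 0.65927851 -0.27433581  0.122     ]] block [[ 0.59870935 -0.24055948  0.04      ]
 [ 0.6723927  -0.27405827  0.04      ]]
```

Call:
carry_out([
  [0, 0, 0, -0.008, -0.017, 0, 0.5],
  [0, 0, 0, -0.008, -0.017, 0.1, 0.5],
  [0, 0, 0, -0.008, -0.017, 0.15, 0.5],
  [0, 0, 0, -0.008, -0.017, 0.19, 0.5],
  [0, 0, 0, -0.008, -0.017, 0.2, 0.5],
])

```text
t: 3.8
tool_pos: [0.6016, -0.3188, 0.0453]
tool_rot: [-2.638, -1.699, 0.003]
contact_force: [-6.4, 4.7, 11.7]
opening: 0.0507
grip_force: 45.2
```

Call:
carry_out([
  [0, 0, 0, 0, 0, 0, 0.5],
  [0, 0, 0, 0, 0, 0.004, 0.5],
  [0, 0, 0, 0, 0, 0.006, 0.5],
])

```text
t: 4.1
tool_pos: [0.6033, -0.3198, 0.0455]
tool_rot: [2.641, 1.701, -0.0]
contact_force: [-3.7, 1.3, 7.2]
opening: 0.0511
grip_force: 44.7
```

Call:
carry_out([
  [0, 0, 0, 0, 0, -0.003, -0.5],
  [0, 0, 0, 0, 0, -0.003, -0.7],
  [0, 0, 0, 0, 0, -0.003, -0.7],
  [0, 0, 0, 0, 0, -0.003, -0.7],
  [0, 0, 0, 0, 0, -0.08, -0.7],
])

```text
t: 4.6
tool_pos: [0.6008, -0.318, 0.0639]
tool_rot: [-2.635, -1.697, 0.005]
contact_force: [-0.7, 0.6, -1.1]
opening: 0.0722
grip_force: 0.0
```

Call:
carry_out([
  [0, 0, 0, 0, 0, -0.15, -0.7],
  [0, 0, 0, 0, 0, -0.3, -0.7],
  [0, 0, 0, 0, 0, -0.4, -0.7],
  [0, 0, 0, 0, 0, -0.4, -0.7],
])

```text
t: 5.0
tool_pos: [0.6062, -0.3216, 0.1958]
tool_rot: [2.632, 1.695, 0.007]
contact_force: [0.8, -1.9, 0.1]
opening: 0.0729
grip_force: 0.0
```

```bash
python3 - <<'E'
from h import *
c=get_image("wrist"); cv2.imwrite("pics/w3.png",c["img"])
print(proj(c,[[.6065,-.3175,.06]]),get_obs()["tool_pos"])
E
```

```text
[[277.897061   203.29585788]] [ 0.60488987 -0.32073533  0.19208535]
```

View pics/w3.png

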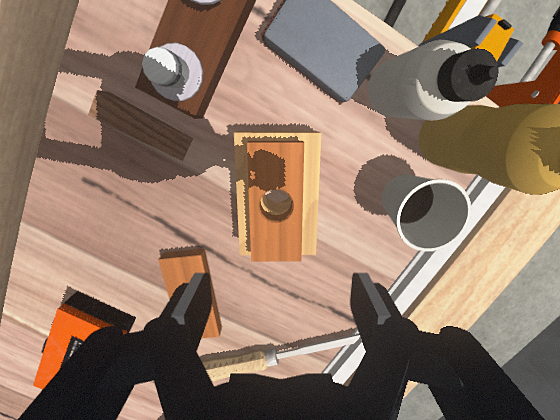

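The riser lies on the block with its hole at (277,204), about 1 px from the prediction. I'll check the riser-to-block offset and plan the pin approach.

```bash
python3 - <<'E'
from h import *
c=get_image("wrist")
r=onz(c,[(248,142),(303,142),(301,262),(250,261)],.06); b=onz(c,[(235,132),(321,131),(316,254),(241,252)],.04)
print("riser",r[:,:2].mean(0),"hole",onz(c,[(277,204)],.06),"block",b[:,:2].mean(0))
for q in (r,b):
    for i,j in ((3,0),(2,1)):
        d=q[j]-q[i]; print(np.degrees(np.arctan2(d[1],d[0])),np.linalg.norm(d))
plan([.634,-.1245,.2],-24); 
p=proj(c,[[.634,-.1245,.112]]);print(p)
E
```

```text
riser [ 0.60195517 -0.31649352] hole [[ 0.60396195 -0.31553445  0.06      ]] block [ 0.60604371 -0.31395717]
64.53729336451111 0.11816501138644095
65.96465487429042 0.11940512341411641
65.74705072187272 0.12523123040281703
65.61266729358321 0.12875344605782704
yaw -24 cur -24.4 turn [ 0.001  0.    -0.002] shift [ 0.635 -0.177 -0.037] mm 198.0 q6 -0.17
yaw 156 cur -24.4 turn [ 0.    -0.001  0.998] shift [ 0.635 -0.177 -0.037] mm 198.0 q6 -0.17
[[192.14086154 -60.22743067]]
```

Call:
carry_out([
  [0, 0, 0, 0.15, -0.05, -0.03, -0.8],
  [0, 0, 0, 0.3, -0.09, -0.04, -0.8],
  [0, 0, 0, 0.45, -0.13, -0.04, -0.8],
  [0, 0, 0, 0.58, -0.17, -0.04, -0.8],
  [0, 0, 0, 0.635, -0.177, -0.04, -0.8],
])

```text
t: 5.6
tool_pos: [0.6325, -0.1204, 0.1971]
tool_rot: [-2.635, -1.703, 0.004]
contact_force: [0.1, 0.8, 0.3]
opening: 0.0771
grip_force: 0.0
```

Call:
carry_out([
  [0, 0, 0, 0, 0, 0, -0.8],
  [0, 0, 0, 0, 0, 0, -0.8],
])

```text
t: 5.8
tool_pos: [0.6331, -0.1248, 0.1985]
tool_rot: [-2.64, -1.701, 0.003]
contact_force: [0.7, 0.1, -0.2]
opening: 0.0768
grip_force: 0.0
```

```bash
python3 - <<'E'
from h import *
c=get_image("wrist"); cv2.imwrite("pics/w4.png",c["img"])
print(proj(c,[[.634,-.1245,.112],[.634,-.1245,.072]]))
plan([.634,-.1245,.078],-24)
E
```

```text
[[282.22489964 224.29253205]
 [282.09381353 209.49121874]]
yaw -24 cur -24.5 turn [-0.001  0.    -0.003] shift [0.004 0.002 0.403] mm 121.0 q6 0.12
yaw 156 cur -24.5 turn [0.    0.001 0.997] shift [0.004 0.002 0.403] mm 121.0 q6 0.12
```

View pics/w4.png

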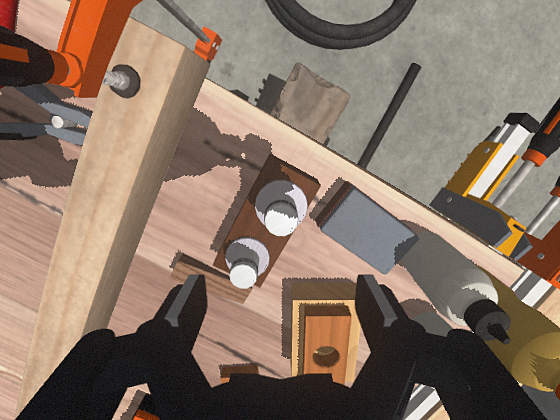

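Call:
carry_out([
  [0, 0, 0, 0.01, 0.002, 0.12, -0.8],
  [0, 0, 0, 0.01, 0.002, 0.24, -0.8],
  [0, 0, 0, 0.01, 0.002, 0.33, -0.8],
  [0, 0, 0, 0.01, 0.002, 0.38, -0.8],
  [0, 0, 0, 0.01, 0.002, 0.4, -0.8],
])

```text
t: 6.35
tool_pos: [0.6342, -0.1228, 0.0778]
tool_rot: [-2.64, -1.698, 0.004]
contact_force: [-0.9, -0.4, -0.2]
opening: 0.0767
grip_force: 0.0
```

Call:
carry_out([
  [0, 0, 0, 0, 0, 0, -0.8],
  [0, 0, 0, 0, 0, 0, 0.8],
  [0, 0, 0, 0, 0, 0, 0.8],
  [0, 0, 0, 0, 0, 0, 0.8],
  [0, 0, 0, 0, 0, 0, 0.8],
], force=50)

```text
t: 6.85
tool_pos: [0.636, -0.1218, 0.0817]
tool_rot: [2.64, 1.701, 0.001]
contact_force: [-1.4, 0.4, 4.8]
opening: 0.0267
grip_force: 49.0
```

Call:
carry_out([
  [0, 0, 0, 0, 0, 0, 0.8],
  [0, 0, 0, 0, 0, 0, 0.8],
  [0, 0, 0, 0, 0, -0.05, 0.8],
  [0, 0, 0, 0, 0, -0.1, 0.8],
  [0, 0, 0, 0, 0, -0.2, 0.8],
])

```text
t: 7.35
tool_pos: [0.6337, -0.1212, 0.1387]
tool_rot: [-2.638, -1.699, 0.005]
contact_force: [-0.2, -0.5, -1.9]
opening: 0.0269
grip_force: 50.1
```

Call:
carry_out([
  [0, 0, 0, 0, 0, -0.06, 0.8],
  [0, 0, 0, 0, 0, -0.1, 0.8],
  [0, 0, 0, 0, 0, -0.1, 0.8],
])

```text
t: 7.65
tool_pos: [0.6368, -0.1222, 0.1731]
tool_rot: [2.638, 1.699, 0.005]
contact_force: [-0.1, 0.0, -1.6]
opening: 0.0268
grip_force: 50.2
```

```bash
python3 - <<'E'
from h import *
plan([.605,-.317,.166],65.6-90)
E
```

```text
yaw -24.400000000000006 cur -24.4 turn [ 0.001 -0.    -0.   ] shift [-0.635  0.172  0.024] mm 198.0 q6 0.12
yaw 155.6 cur -24.4 turn [-0.    -0.002  1.   ] shift [-0.635  0.172  0.024] mm 198.0 q6 0.12
```

Call:
carry_out([
  [0, 0, 0, -0.13, 0.035, 0, 0.8],
  [0, 0, 0, -0.27, 0.075, 0, 0.8],
  [0, 0, 0, -0.42, 0.115, 0.01, 0.8],
  [0, 0, 0, -0.56, 0.15, 0.02, 0.8],
  [0, 0, 0, -0.635, 0.172, 0.024, 0.8],
])

```text
t: 8.15
tool_pos: [0.6017, -0.3193, 0.1606]
tool_rot: [-2.641, -1.697, 0.003]
contact_force: [-0.2, 0.1, -1.8]
opening: 0.0264
grip_force: 50.1
```

Call:
carry_out([
  [0, 0, 0, 0, 0, 0, 0.8],
  [0, 0, 0, 0, 0, 0, 0.8],
])

```text
t: 8.35
tool_pos: [0.6029, -0.3163, 0.1612]
tool_rot: [-2.64, -1.698, 0.001]
contact_force: [0.4, -0.0, -1.7]
opening: 0.0271
grip_force: 50.1
```

```bash
python3 - <<'E'
from h import *
P=[]
c=get_image("wrist"); s=get_image("scene"); w=c["img"]
cv2.imwrite("pics/w5.png",np.hstack([cv2.resize(w[80:400,120:440],(400,400)),cv2.resize(s["img"][110:260,210:360],(400,400),interpolation=2)]))
for i in range(6): P.append(get_image("wrist") and get_obs()["tool_pos"])
print(np.mean(P,0),np.std(P,0))
print(proj(c,[[.6045,-.3165,.06]]),proj(s,[[.6045,-.3165,.06]]))
E
```

```text
[ 0.60398375 -0.31541603  0.16279673] [7.75718521e-05 2.61193293e-04 2.61400906e-04]
[[283.21471685 218.75506224]] [[298.86718525 177.73780285]]
```

View pics/w5.png

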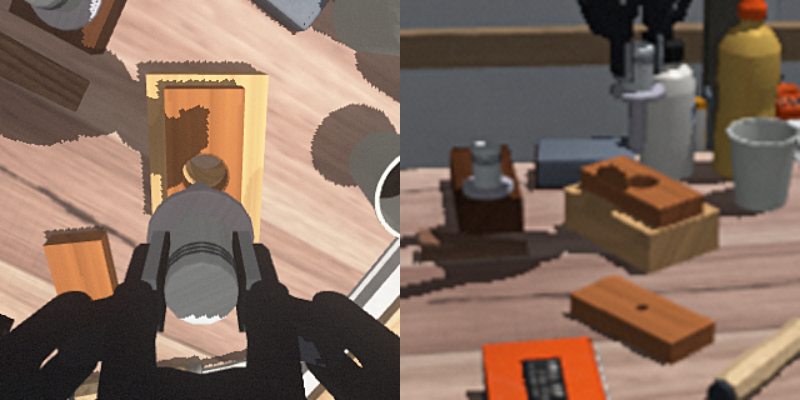

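```bash
python3 - <<'E'
from h import *
c=get_image("wrist"); s=get_image("scene"); o=get_obs(); Ri=Rn.from_rotvec(o["tool_rot"]).inv(); t=o["tool_pos"]
W=lambda x,y:(x*.8+120-.1,y*.8+80-.1); S=lambda x,y:((x-400)*.375+210,y*.375+110)
h=onz(c,[W(206,172)],.06)[0]; hs=onz(s,[S(643,180)],.06)[0]
print("hole wrist",h,"scene",hs,"tcp",t)
# pin axis plane from scene: intersect flange/shaft rays with wrist column plane
o1,d1=ray(s,[S(637.5,90),S(636,130),S(643,45)])
for d,z in zip(d1,(t[2]-.068+.059,.125,.19)):
    p=o1+d*((z-o1[2])/d[2]); print("scene@z",p)
# lateral offset of flange in wrist
f=onz(c,[W(147,222),W(254,222)],t[2]-.068+.062); print("flange edges tool",Ri.apply(f-t)*1000)
for q in (h,hs): print("hole in tool mm",Ri.apply(q-t)*1000)
print(proj(s,[t-[0,0,.04],t]))
E
```

```text
hole wrist [ 0.60718799 -0.31632581  0.06      ] scene [ 0.60839039 -0.32084785  0.06      ] tcp [ 0.60387908 -0.3161363   0.16302026]
scene@z [ 0.59358964 -0.32200145  0.15402026]
scene@z [ 0.57185745 -0.33163276  0.125     ]
scene@z [ 0.61204361 -0.31801027  0.19      ]
flange edges tool [[ 11.30949112 -24.1448177    5.99652935]
 [ 11.31065246  22.84335863   6.00324426]]
hole in tool mm [  1.19394118   3.07716785 103.0206949 ]
hole in tool mm [ -2.42805852   6.03955761 103.02112473]
[[298.74919084 154.09948408]
 [298.83111223 138.50586516]]
```

Call:
carry_out([
  [0, 0, 0, 0, 0.012, 0, 0.8],
  [0, 0, 0, 0, 0.012, 0.05, 0.8],
  [0, 0, 0, 0, 0.012, 0.1, 0.8],
  [0, 0, 0, 0, 0.012, 0.13, 0.8],
  [0, 0, 0, 0, 0.012, 0.16, 0.8],
])

```text
t: 9.35
tool_pos: [0.6062, -0.3175, 0.1125]
tool_rot: [-2.639, -1.7, 0.002]
contact_force: [0.4, -0.3, -1.6]
opening: 0.0267
grip_force: 50.1
```

Call:
carry_out([
  [0, 0, 0, 0, 0, 0.03, 0.8],
  [0, 0, 0, 0, 0, 0.06, 0.8],
  [0, 0, 0, 0, 0, 0.09, 0.8],
  [0, 0, 0, 0, 0, 0.11, 0.8],
  [0, 0, 0, 0, 0, 0.12, 0.8],
])

```text
t: 9.85
tool_pos: [0.6067, -0.3178, 0.078]
tool_rot: [-2.64, -1.701, 0.001]
contact_force: [0.2, 0.4, -2.1]
opening: 0.0266
grip_force: 50.1
```

Call:
carry_out([
  [0, 0, 0, 0, 0, 0, 0.8],
  [0, 0, 0, 0, 0, 0.005, 0.8],
  [0, 0, 0, 0, 0, 0.01, 0.8],
])

```text
t: 10.15
tool_pos: [0.6074, -0.3183, 0.0766]
tool_rot: [2.64, 1.701, 0.001]
contact_force: [-0.9, 0.9, -1.5]
opening: 0.0267
grip_force: 50.1
```

Call:
carry_out([
  [0, 0, 0, 0, 0, 0.004, 0.8],
  [0, 0, 0, 0, 0, 0.008, 0.8],
  [0, 0, 0, 0, 0, 0.008, 0.8],
])

```text
t: 10.45
tool_pos: [0.6075, -0.3184, 0.0759]
tool_rot: [2.64, 1.701, 0.001]
contact_force: [-3.2, 2.3, 6.6]
opening: 0.0268
grip_force: 50.9
```

Contact: the flange is resting on the riser. Next I release and rise.

Call:
carry_out([
  [0, 0, 0, 0, 0, 0, -0.6],
  [0, 0, 0, 0, 0, 0, -0.8],
  [0, 0, 0, 0, 0, 0, -0.8],
  [0, 0, 0, 0, 0, 0, -0.8],
  [0, 0, 0, 0, 0, -0.05, -0.8],
])

```text
t: 10.95
tool_pos: [0.6053, -0.3169, 0.0859]
tool_rot: [-2.637, -1.698, 0.003]
contact_force: [0.1, -0.3, -0.7]
opening: 0.0767
grip_force: 0.0
```

Call:
carry_out([
  [0, 0, 0, 0, 0, -0.1, -0.8],
  [0, 0, 0, 0, 0, -0.25, -0.8],
  [0, 0, 0, 0, 0, -0.4, -0.8],
  [0, 0, 0, 0, 0, -0.5, -0.8],
  [0, 0, 0, 0, 0, -0.5, -0.8],
])

```text
t: 11.45
tool_pos: [0.6097, -0.3198, 0.2479]
tool_rot: [2.631, 1.695, 0.008]
contact_force: [0.4, 0.4, 1.4]
opening: 0.0768
grip_force: 0.0
```

```bash
python3 - <<'E'
from h import *
c=get_image("wrist"); s=get_image("scene"); w=c["img"]
cv2.imwrite("pics/w6.png",np.hstack([cv2.resize(w[80:400,120:440],(400,400)),cv2.resize(s["img"][110:260,210:360],(400,400),interpolation=2)]))
print(onz(s,[],0) if 0 else proj(s,[[.606,-.3175,.106],[.606,-.3175,.066]]),proj(c,[[.606,-.3175,.106]]),get_obs()["contact_force"])
E
```

```text
[[299.60017635 160.4098775 ]
 [299.50937637 175.38533099]] [[274.77844581 204.7204679 ]] [-0.56839695 -0.06688977  0.13230547]
```

View pics/w6.png

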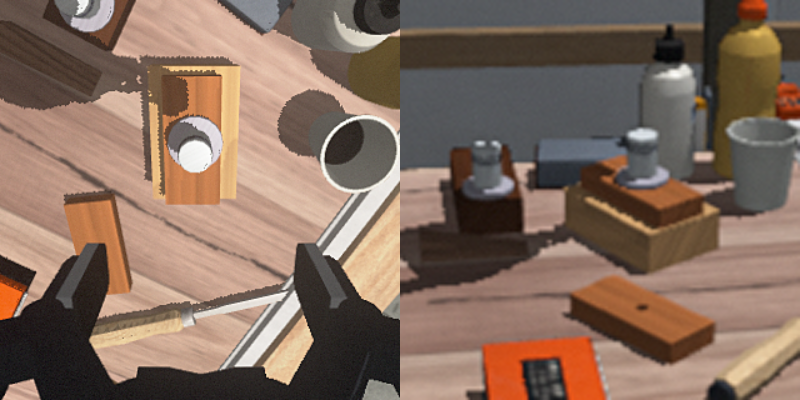

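The pin stands upright with its flange on the riser. Its knob is at about (301,160) in the scene view, against (299.6,160.4) predicted. The riser is flat on the block and the gripper is clear, so I'm handing in.

```bash
python3 -c "
from station import finish_job
print(finish_job())"
```

```text
the job is handed in; nothing more can be done
None
```

The riser is flat on the base block, the long pin is down through both holes with its flange on the riser, and everything is released; I handed the job in at about 11.5 s on the robot clock, and no verdict was returned.

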